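# Unhook the guard and bring the feed wheel's slot to the top

### The arm

A 7-joint arm with a two-finger parallel gripper is mounted at the origin on a cart in front of the work surface, level with it; the furniture and walls round the work are solid. World frame = base frame: x ahead of the robot, y to its left, z up, the work surface at z = 0. Lengths are in m, angles in rad, forces in N, time in s.
With the tool pointing down it reaches from about 0.35 to 0.9 m from the base axis. Payload 8.1 kg.
Tool frame: the origin (TCP) lies at the very end of the fingers, on their centre line; the grasp point (between the pads) lies 19 mm behind it; z points along the fingers, y is the line along which they close (so a half turn about z gives the same grasp; the last joint's range is limited). The gripper opens to 92 mm and grips with 3 to 60 N. Pads are 19 mm wide; open, the fingers measure 130 mm over their backs; the gripper's body (75 mm by 190 mm) begins 47 mm behind the grasp point.
Start: joints at [-1.268, 0.434, 0.025, 1.573, -0.012, 1.134, -0.075], TCP at [0.247, 0.574, 0.227] pointing down, gripper open.
Joint ranges: [-2.62, 2.62], [-0.44, 2.09], [-1.27, 1.32], [0.08, 2.57], [-1.32, 4.46], [0.12, 2], [-2.74, 2.74]. Speed limits (rad/s): [2.22, 2.22, 3.01, 3.01, 3.14, 3.14, 3.14].

### API

Orientations are given as a rotation vector (axis times angle).
In Python, from cell import readout, cams, job gives the robot as it stands.
- The arm moves only by the tool drive_tool, never from a script. Its argument "commands" is a list of rows, each a list of 3 entries, a list of its own where there are three numbers: the turn, a rotation vector about the tool's x, y, z in rad, then the shift along the tool's x, y, z in cm, then the gripper's target within -1 to 1 (fully open at 1, half-way at 0, shut at -1). A call has 1 to 20 rows; each row is the pose to reach, as a shift and turn from the pose commanded when the call began, along the tool's axes at that moment; what a row does not reach only later rows make up. A row lasts 1/12 s, in which the tool goes at most 41.7 mm and 7.16 degrees, less where a joint would pass 70% of its speed; a pose out of reach is approached as far as the arm can. A call with a gripper value outside its range is refused whole. The fingers move at their own pace and stop on an object; "newtons" is the grip in N (left out, the last holds). Time passes only in rows, so rows that repeat a pose let the fingers close. It gives the time, the measured TCP pose, the force, the opening and the grip force at its end, in the units of the state.
- readout.observe(): the state, without advancing time (a new reading comes with each control period).
- cams.get_image(name): name is "side" or "top"; returns the picture (420x560x3 uint8, blue, green, red); there is no depth.
- cams.camera_info(name): a dict with "camera_matrix" (3x3 intrinsics, pixels), "R" (3x3) and "t" (3): a world point X has camera coordinates R X + t. Camera axes: x right, y down, z forward; pixel columns grow to the right and rows downward; lengths in m; the calibration is good to about 2 mm. A picture is of the moment at which its call begins. camera_info takes no time and is no camera call.
- job.sign_off(): hands the job in; it is judged then, once.
The state is a dict: "clock": time; "joints": joint angles; "dq": joint speeds; "joint_efforts": joint torques, N m; "position": TCP position; "ee_rot": TCP orientation; "force": force on the tool from outside, world axes, zero at the start; "ft_torque": the same for the moment, N m; "width": opening from 0.0 (shut) to 1.0 (fully open); "gripper_force": force on a finger pad.
Only numpy, scipy, OpenCV 4.12 (cv2) and the standard library are available. Lean on these libraries where they do the work, as an engineer would, in place of code of your own. Each camera call takes 0.05 s, during which the arm holds its last target. There are 200 camera calls.

### The job

The fitter needs the feed wheel's slot straight up so that the hex key can be put to the clamp screw. Lift the sheet-metal guard off its two deep hooks and, keeping it upright, stand it on the worktop beside the wheel stand, right out of the way of the wheel's front. Then turn the freely spinning wheel by its rim until the long slot on its front face points straight up, leave it at rest, and do not disturb the hex key, the carton or the oil bottle.

Things in the scene. Friction and masses are not known exactly. Their poses are not given: they have to be found in the camera images.
- stand: grey wheel stand screwed to the board behind the front shelf, cannot move: base plate 130 x 184 x 12 mm, underside 11 mm above the worktop. Origin: underside, straight below the wheel's middle; -x is its front (towards the robot), y across, z up. Behind the wheel stands a pedestal 56 mm wide, x = 44 to 70 mm, up to z = 141 mm; at its front two hooks.
- hook_left (a point): floor of the hook at the stand's y = +80 mm, in the middle of its gap; 125 mm above the stand's underside, 55 mm in front of the wheel's middle. Hooks are 8 mm wide in y, open upward, gap 16 mm in x; the front tip, 8 mm thick, ends 32 mm above this point, the back post 43 mm above it.
- hook_right (a point): the same point of the equal hook at the stand's y = -80 mm.
- guard: loose steel guard, about 0.35 kg, hanging before the wheel's face. Origin: underside, below its crossbar; hanging, its axes are the stand's. Front plate 132 x 118 mm, 4 thick, at x = -12; side cheeks back to x = +30; foot lip forward to x = -32: it stands by itself on a flat surface. The crossbar lies in the hooks: lift it 32 mm or more, then pull it 25 mm or more forward (-x) to be clear of the tips.
- crossbar (a point): middle of the guard's square crossbar, 10 x 10 mm, 184 mm long along y, 85 mm above the guard's underside; it rests on both hook floors with 10 mm of side play.
- guard_grip (a point): point on the guard's black grip strip, which is 10 mm thick (x), 60 mm wide (y) and stands 32 mm above the front plate's top edge; the point is in the middle of thickness and width, 15 mm below the strip's top, 135 mm above the guard's underside, 12 mm in front of the crossbar's middle.
- axle (a point): fixed point in the middle of the wheel, 115 mm above the stand's underside. The axle runs along the stand's x. Wheel: 124 mm diameter, 24 mm thick (12 to each side), flat faces, rubber tread, aluminium body, 0.5 kg; a hub of 40 mm diameter stands out 8 mm in front. 32 mm of free depth behind the wheel before the pedestal; the front is free once the guard is away.
- slot (a point): middle of the long dark slot (26 x 10 mm, along a radius) on the wheel's front face, 39 mm from the axle line, 12.5 mm in front of the wheel's middle; turns with the wheel. At the other three quarters there are round dark holes of 10 mm instead. All are shallow: no finger can hook in.
- top_point (a point): fixed point straight above the axle where the slot's middle has to come: 39 mm above the axle, 12.5 mm in front of the wheel's middle.
- feed_wheel (a joint): wheel angle, rad: 0 or any multiple of 2 pi with the slot straight up; growing values turn it clockwise seen from the robot (the top goes to the stand's -y). Turns without end; the slot starts 1.8 rad or more from the top. Very light bearing (friction about 0.006 N m): let go while moving, it coasts on.
- hex_key: T-handled hex key, 85 x 159 x 16 mm, lying to the left on the front shelf (flat worktop at z = 0, from x = 0.38 to 0.52 m, empty between this key and the carton); leave alone. Origin: centre of its underside.
- carton: small pale carton, 120 x 70 x 46 mm, on the front shelf to the right; leave alone. Origin: centre of its underside.
- oiler: oil bottle with long spout, 52 mm diameter, 166 mm high, standing on the front shelf to the right; leave alone. Origin: centre of its underside.

How it is judged:
By the outcome, as a careful person would: the job done as asked, in the order asked, and still so for the second after the job is handed in, with the robot touching nothing.
It also fails if it takes over 72 s, if anything falls off the work surface, if the arm or the gripper's body presses on something with over 40 N, if the wrist force passes 120 N, or if a joint passes its speed limit or range.

## Working session

There is one attempt and no reset: what is moved stays moved. The work goes in short steps, Python scripts to look and compute and a tool call to move; the robot and the scene stay as the last step left them, time stands still between calls to the robot, and variables do not carry over. Pictures are saved under pics/ and viewed, at most 10 in all, crops included, and the job is handed in when it is done.

Besides the shell and the picture viewer there is one more tool, called after "Emit:" by a JSON object that holds its "method" and its "body", one argument or row to a line. drive_tool: Moves the arm, as the interface text tells. Its arguments: {"type":"object","properties":{"commands":{"type":"array"},"newtons":{"type":"number"}},"required":["commands"]}

```bash
mkdir -p pics; ls; python3 - <<'E'
from cell import readout,cams
import cv2
s=readout.observe();print({k:s[k] for k in('clock','position','ee_rot','width','force')})
for n in('side','top'):
    cv2.imwrite(f'pics/{n}0.png',cams.get_image(n));c=cams.camera_info(n);print(n,c)
E
```

```text
pics
{'clock': 0.0, 'position': array([0.24658295, 0.57376172, 0.22594163]), 'ee_rot': array([-6.33141608e-01, -3.07695414e+00,  2.44719939e-03]), 'width': 1.0039010501513648, 'force': array([0.01805557, 0.75205467, 0.14860776])}
side {'camera_matrix': array([[475.71853864,   0.        , 281.70883086],
       [  0.        , 475.71853864, 212.74495505],
       [  0.        ,   0.        ,   1.        ]]), 'R': array([[ 0.99858431, -0.05293901, -0.00518055],
       [-0.03042364, -0.48854488, -0.8720082 ],
       [ 0.04363231,  0.87093132, -0.48946385]]), 't': array([-0.53080949,  0.10671899,  1.70082458])}
top {'camera_matrix': array([[514.11256343,   0.        , 279.65323292],
       [  0.        , 514.11256343, 212.94995978],
       [  0.        ,   0.        ,   1.        ]]), 'R': array([[ 0.00522187, -0.99998145,  0.00313677],
       [-0.9946686 , -0.00551714, -0.1029754 ],
       [ 0.10299079, -0.00258232, -0.99467896]]), 't': array([-0.06333593,  0.54559201,  1.72238756])}
```

View pics/side0.png

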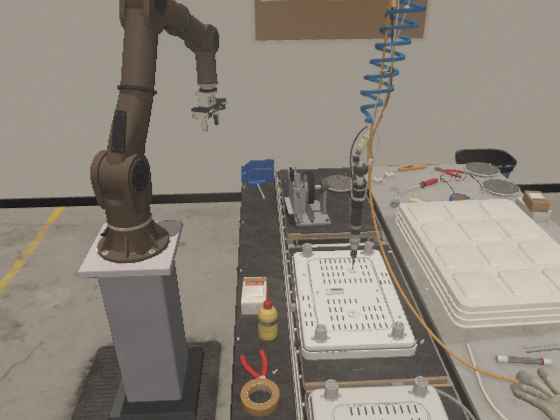

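View pics/top0.png

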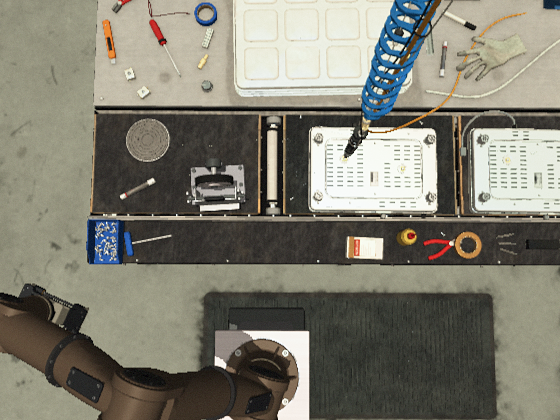

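```bash
python3 - <<'E'
import cv2,numpy as np
a=cv2.imread('pics/side0.png')[150:240,235:355];b=cv2.imread('pics/top0.png')[145:265,85:265]
a=cv2.resize(a,None,fx=6,fy=6,interpolation=cv2.INTER_CUBIC);b=cv2.resize(b,None,fx=4.4,fy=4.4,interpolation=cv2.INTER_CUBIC)
cv2.imwrite('pics/a.png',a);cv2.imwrite('pics/b.png',b)
E
```

```text
(no output)
```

View pics/a.png

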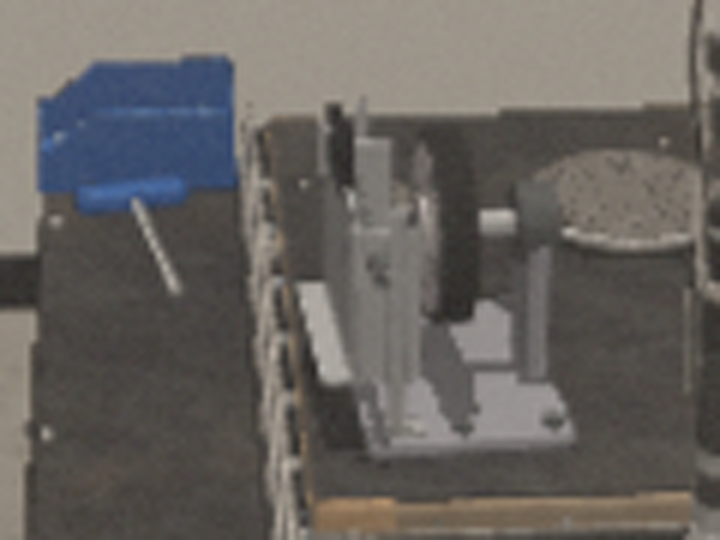

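View pics/b.png

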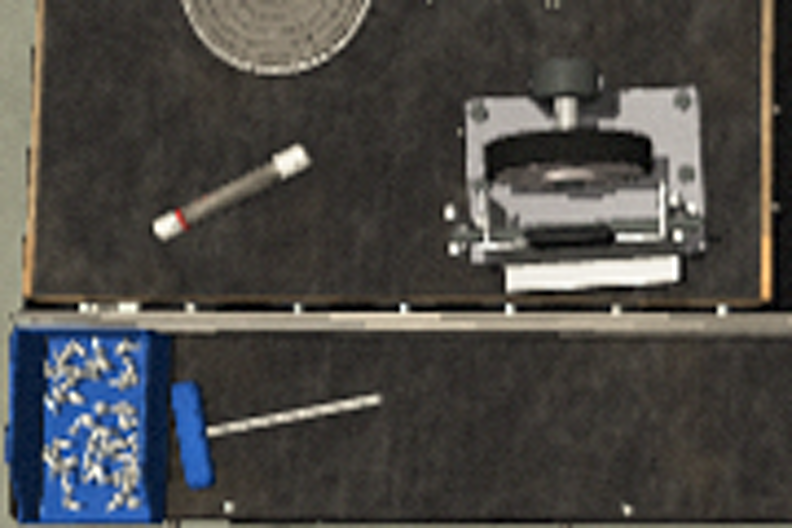

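```bash
cat > h.py <<'E'
import cv2,numpy as np
from cell import readout,cams,job
def ray(n,u,v):
    c=cams.camera_info(n);R=c['R'];C=-R.T@c['t']
    return C,R.T@np.linalg.solve(c['camera_matrix'],[u,v,1.])
def plane(n,u,v,z):
    C,d=ray(n,u,v);return C+d*(z-C[2])/d[2]
def proj(n,X):
    c=cams.camera_info(n);p=c['camera_matrix']@(c['R']@np.asarray(X)+c['t']);return p[:2]/p[2]
E
python3 - <<'E'
from h import *
np.set_printoptions(precision=4,suppress=True)
im=cv2.imread('pics/top0.png');
g=im.min(axis=2)
# lip
m=np.zeros(g.shape,np.uint8);m[195:215,190:250]=(g[195:215,190:250]>190)
n,l,st,ce=cv2.connectedComponentsWithStats(m);k=1+st[1:,4].argmax();print(st[k],ce[k])
r=cv2.boxPoints(cv2.minAreaRect(np.argwhere(l==k)[:,::-1].astype(np.float32)));print(r);
for p in r: print('lip',plane('top',*p,.060))
for nm,(x,y) in dict(BL=(467,99),BR=(697,88),FR=(706,250)).items(): print(nm,plane('top',85+x/4.4,145+y/4.4,.023))
for nm,(x,y) in dict(gripL=(526,236),gripR=(613,236)).items(): print(nm,plane('top',85+x/4.4,145+y/4.4,.206))
for nm,(x,y) in dict(wheelL=(485,150),wheelR=(652,147)).items(): print(nm,plane('top',85+x/4.4,145+y/4.4,.126))
for nm,(x,y) in dict(tip=(380,400),h1=(185,385),h2=(200,485)).items(): print(nm,plane('top',85+x/4.4,145+y/4.4,.008))
for u,v in ((346,236),(383,259)): print('carton',plane('top',u,v,.046))
# side view plate corners
for nm,(x,y) in dict(FR=(378,456),BR=(578,437)).items(): print(nm,plane('side',235+x/6,150+y/6,.023))
for nm,(x,y) in dict(shelf=(300,515)).items(): print(nm,plane('side',235+x/6,150+y/6,.0))
C,d=ray('side',235+340/6,150+105/6); print('grip top side',C,d)
s=readout.observe();print(s['position'])
E
```

```text
[200 203  39   8 192] [219.5885 206.7604]
[[199.7036 205.5531]
 [238.     203.    ]
 [238.3629 208.4425]
 [200.0664 210.9956]]
lip [0.566  0.2074 0.06  ]
lip [0.5754 0.0794 0.06  ]
lip [0.557  0.0779 0.06  ]
lip [0.5477 0.2058 0.06  ]
BL [0.7022 0.2454 0.023 ]
BR [0.712  0.0654 0.023 ]
FR [0.5841 0.0568 0.023 ]
gripL [0.5704 0.1705 0.206 ]
gripR [0.5707 0.1099 0.206 ]
wheelL [0.6444 0.2135 0.126 ]
wheelR [0.6473 0.0908 0.126 ]
tip [0.4669 0.3102 0.008 ]
h1 [0.4777 0.4624 0.008 ]
h2 [0.4002 0.4479 0.008 ]
carton [ 0.4675 -0.2834  0.046 ]
carton [ 0.3913 -0.4065  0.046 ]
FR [0.5939 0.0406 0.023 ]
BR [0.7195 0.0558 0.023 ]
shelf [0.5442 0.0122 0.    ]
grip top side [ 0.4591 -1.4573  0.9228] [ 0.0674  0.9163 -0.4066]
[0.2466 0.5738 0.226 ]
```

```bash
python3 - <<'E'
from h import *
np.set_printoptions(precision=4,suppress=True,linewidth=220)
t=cv2.imread('pics/top0.png').max(axis=2);s=cv2.imread('pics/side0.png').max(axis=2)
print(t[193:204,202:228]);print(s[163:184,284:302])
# expected projections of the grip strip's corners with trial pose
psi=.068;o=np.array([.637,.1495,.011]);ex=np.array([np.cos(psi),np.sin(psi),0]);ey=np.array([-ex[1],ex[0],0])
P=lambda x,y,z:o+ex*x+ey*y+np.array([0,0,z])
for x in(-.072,-.062):
  for y in(-.035,.025):
    for z in(.163,.195): print(x,y,z,proj('top',P(x,y,z)),proj('side',P(x,y,z)))
print('wheel top ends',[proj('top',P(x,y,.115)) for x in(-.012,.012) for y in(-.062,.062)])
print('wheel top side',[proj('side',P(x,0,.177)) for x in(-.012,.012)])
print('plate',[(proj('top',P(x,y,.012)),proj('side',P(x,y,.012))) for x in(-.06,.07) for y in(-.092,.092)])
E
```

```text
[[143 178 184 177 183 184 183 184 184 184 183 183 183 185 185 185 187 186 188 188 193 197 190 191 192 190]
 [ 87 174 185 189 186 186 185 187 190 187 188 188 189 192 192 189 187 193 168 165 176 175 152 151 156 157]
 [ 86 177 164 160 169 151 147 150 153 161 152 152 153 155 151 155 146 150 122 104 116 130 103 101 103 107]
 [ 87 141 119 105 113  90  85  82  88  86  76  75  69  76  70  65  58  58  63  44  44  74 107 108 105 107]
 [ 96  95  71  44  48  48  48  32  34  34  35  27  34  36  36  29  33  36  36  37  44  33  65  70  90  69]
 [105 102  43  32  41  50  47  53  48  49  55  58  54  56  52  53  51  48  39  43  43  15  39 204 223 216]
 [150 148 100  48  38  38  42  43  40  42  38  42  45  45  39  37  32  23  19  18  15   5  31 186 203 201]
 [165 161 113  39  11  12  13   8  12   7   6   4   8   3   3  14  15  11  21  21  23  17  49  51  51  63]
 [105 107  79  58  42  23  19  37  35  36  47  50  53  55  48  52  52  52  57  57  53  58  71  74  71  65]
 [ 65  66  70  76  64  64  60  65  62  61  70  75  70  72  68  70  72  72  71  69  65  69  67  64  67  70]
 [ 62  67  72  71  73  65  66 
[... 1882 characters left out ...]
166.3366]
-0.062 -0.035 0.163 [225.2728 197.8073] [292.4312 180.8382]
-0.062 -0.035 0.195 [224.2077 196.4271] [292.4829 172.8359]
-0.062 0.025 0.163 [206.1072 198.9928] [290.1944 174.0209]
-0.062 0.025 0.195 [204.6546 197.6361] [290.2249 166.193 ]
wheel top ends [array([234.3318, 183.9444]), array([195.9821, 186.3071]), array([233.9337, 176.6264]), array([195.6405, 178.9805])]
wheel top side [array([304.4735, 172.6323]), array([310.8521, 172.2778])]
plate [(array([246.3856, 202.0357]), array([294.8851, 224.278 ])), (array([192.6399, 205.3659]), array([288.2941, 201.2069])), (array([244.2707, 164.6911]), array([329.3706, 221.9772])), (array([190.9276, 167.9591]), array([319.9846, 199.2549]))]
```

```bash
cat >> h.py <<'E'
from scipy.spatial.transform import Rotation as Ro
PSI=.068
def Rt(psi=PSI,roll=0.): # tool y=stand x, tool z down; roll about stand x (positive: growing wheel angle)
    ex=np.array([np.cos(psi),np.sin(psi),0])
    base=Ro.from_matrix(np.column_stack([np.cross(ex,[0,0,-1]),ex,[0,0,-1]]))
    return Ro.from_rotvec(ex*roll)*base
def move(p,R):
    s=readout.observe();R0=Ro.from_rotvec(s['ee_rot'])
    return (R0.inv()*R).as_rotvec().round(3),(R0.inv().apply(np.array(p)-s['position'])*100).round(2)
E
python3 -c "
from h import *
print(Rt().as_matrix());print(move([.573,.141,.26],Rt()))"
```

```text
[[-0.06794761  0.99768889  0.        ]
 [ 0.99768889  0.06794761  0.        ]
 [ 0.          0.         -1.        ]]
(array([-1.000e-03,  1.000e-03,  1.097e+00]), array([-47.08, -26.88,  -3.35]))
```

Emit:
{"method": "drive_tool", "body": {
  "commands": [
    [[0,0,1.097],[-47.1,-26.9,-3.4],-0.1],
    [[0,0,1.097],[-47.1,-26.9,-3.4],-0.1],
    [[0,0,1.097],[-47.1,-26.9,-3.4],-0.1],
    [[0,0,1.097],[-47.1,-26.9,-3.4],-0.1],
    [[0,0,1.097],[-47.1,-26.9,-3.4],-0.1],
    [[0,0,1.097],[-47.1,-26.9,-3.4],-0.1],
    [[0,0,1.097],[-47.1,-26.9,-3.4],-0.1],
    [[0,0,1.097],[-47.1,-26.9,-3.4],-0.1],
    [[0,0,1.097],[-47.1,-26.9,-3.4],-0.1],
    [[0,0,1.097],[-47.1,-26.9,-3.4],-0.1],
    [[0,0,1.097],[-47.1,-26.9,-3.4],-0.1],
    [[0,0,1.097],[-47.1,-26.9,-3.4],-0.1],
    [[0,0,1.097],[-47.1,-26.9,-3.4],-0.1],
    [[0,0,1.097],[-47.1,-26.9,-3.4],-0.1],
    [[0,0,1.097],[-47.1,-26.9,-3.4],-0.1],
    [[0,0,1.097],[-47.1,-26.9,-3.4],-0.1],
    [[0,0,1.097],[-47.1,-26.9,-3.4],-0.1],
    [[0,0,1.097],[-47.1,-26.9,-3.4],-0.1],
    [[0,0,1.097],[-47.1,-26.9,-3.4],-0.1],
    [[0,0,1.097],[-47.1,-26.9,-3.4],-0.1]
  ],
  "newtons": 20
}}

```text
clock: 1.77
position: [0.5728, 0.1422, 0.2608]
ee_rot: [-2.143, -2.297, -0.0]
force: [-0.8, 0.1, -0.6]
width: 0.448
gripper_force: 0.0
```

```bash
python3 - <<'E'
from h import *
a=cams.get_image('side');cv2.imwrite('pics/side1.png',a)
p=readout.observe()['position'];print(move([.573,.141,.26],Rt()))
print('tcp px',proj('side',p),'grip top centre px',proj('side',[.5734,.141,.206]))
cv2.imwrite('pics/a1.png',cv2.resize(a[120:220,240:360],None,fx=6,fy=6,interpolation=cv2.INTER_CUBIC))
E
```

```text
(array([-0.   , -0.   ,  0.001]), array([-0.09,  0.  ,  0.08]))
tcp px [290.67093238 155.43217297] grip top centre px [290.75800953 169.40196463]
```

View pics/a1.png

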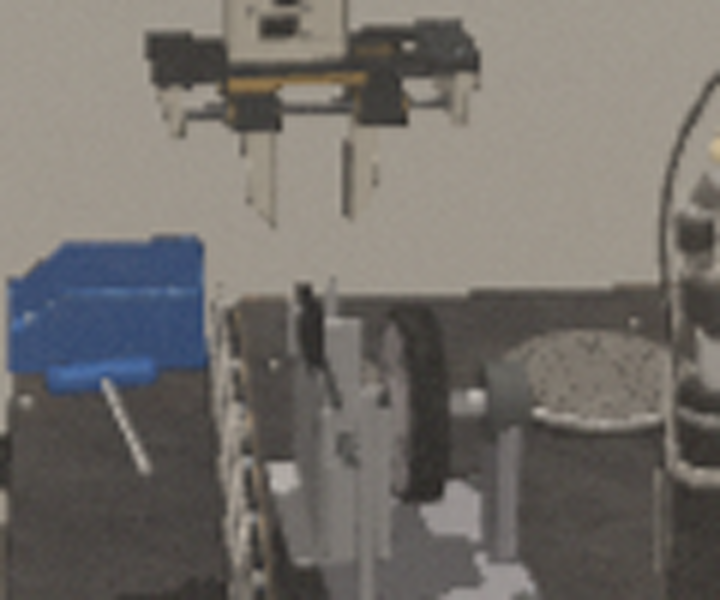

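Emit:
{"method": "drive_tool", "body": {
  "commands": [
    [[0,0,0],[-0.1,0,3],-0.1],
    [[0,0,0],[-0.1,0,6],-0.1],
    [[0,0,0],[-0.1,0,8.5],-0.1],
    [[0,0,0],[-0.1,0,8.5],-0.1],
    [[0,0,0],[-0.1,0,8.5],-0.1],
    [[0,0,0],[-0.1,0,8.5],-0.4],
    [[0,0,0],[-0.1,0,8.5],-0.6],
    [[0,0,0],[-0.1,0,8.5],-0.7],
    [[0,0,0],[-0.1,0,8.5],-0.8],
    [[0,0,0],[-0.1,0,8.5],-1],
    [[0,0,0],[-0.1,0,8.5],-1],
    [[0,0,0],[-0.1,0,8.5],-1],
    [[0,0,0],[-0.1,0,8.5],-1]
  ],
  "newtons": 25
}}

```text
clock: 2.9
position: [0.5739, 0.1403, 0.1764]
ee_rot: [2.144, 2.295, 0.002]
force: [-1.1, 0.9, 5.7]
width: 0.107
gripper_force: 25.0
```

Emit:
{"method": "drive_tool", "body": {
  "commands": [
    [[0,0,0],[0,0,-0.5],-1],
    [[0,0,0],[0,0,-1],-1],
    [[0,0,0],[0,0,-2],-1],
    [[0,0,0],[0,0,-3],-1],
    [[0,0,0],[0,0,-4],-1],
    [[0,0,0],[0,0,-5],-1],
    [[0,0,0],[0,0,-5],-1],
    [[0,0,0],[0,0,-5],-1]
  ]
}}

```text
clock: 3.57
position: [0.5738, 0.1402, 0.2266]
ee_rot: [2.144, 2.295, 0.002]
force: [0.0, 0.0, -3.7]
width: 0.106
gripper_force: 25.0
```

Emit:
{"method": "drive_tool", "body": {
  "commands": [
    [[0,0,0],[0,-1,0],-1],
    [[0,0,0],[0,-2,0],-1],
    [[0,0,0],[0,-3.5,0],-1],
    [[0,0,0],[0,-5.5,0],-1],
    [[0,0,0],[-1.5,-7.5,0],-1],
    [[0,0,0],[-3.5,-9.5,0],-1],
    [[0,0,0],[-6,-11.5,0],-1],
    [[0,0,0],[-8.5,-13,0],-1],
    [[0,0,0],[-11,-14,0],-1],
    [[0,0,0],[-13.5,-14.9,0],-1],
    [[0,0,0],[-16,-14.9,0],-1],
    [[0,0,0],[-18.5,-14.9,0],-1],
    [[0,0,0],[-20.3,-14.9,0],-1],
    [[0,0,0],[-21,-14.9,0],-1],
    [[0,0,0],[-21,-14.9,0],-1],
    [[0,0,0],[-21,-14.9,0],-1]
  ]
}}

```text
clock: 4.9
position: [0.4382, -0.0788, 0.2254]
ee_rot: [-2.144, -2.295, 0.0]
force: [-0.4, 0.4, -2.8]
width: 0.104
gripper_force: 25.0
```

```bash
python3 - <<'E'
from h import *
a=cams.get_image('side');b=cams.get_image('top')
cv2.imwrite('pics/m2.png',np.hstack([cv2.resize(a[150:300,230:350],(480,600),interpolation=cv2.INTER_CUBIC)[:, :400],cv2.resize(b[150:270,190:270],(400,600),interpolation=cv2.INTER_CUBIC)]))
s=readout.observe();print(s['position'],s['force'])
E
```

```text
[ 0.43858921 -0.07807295  0.22545771] [ 0.70081778 -0.63454917 -2.39633392]
```

View pics/m2.png

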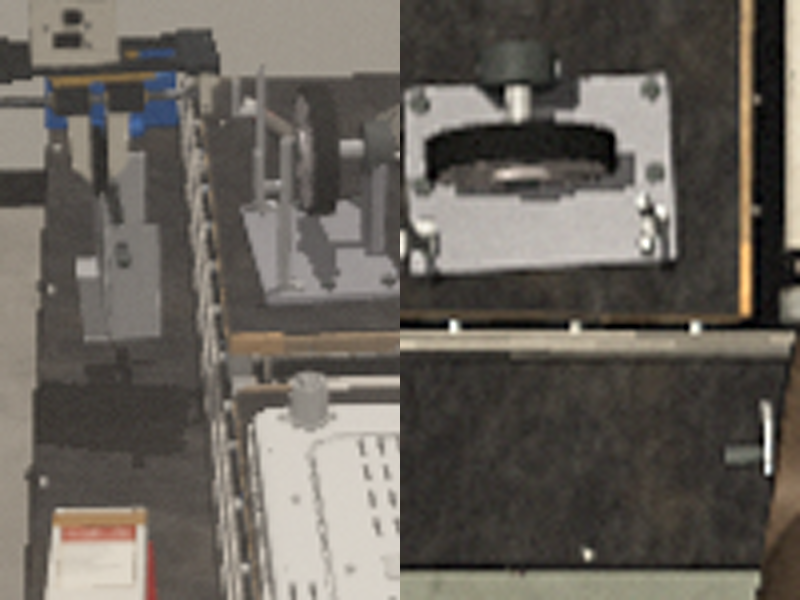

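Emit:
{"method": "drive_tool", "body": {
  "commands": [
    [[0,0,0],[0,0,1.5],-1],
    [[0,0,0],[0,0,3.5],-1],
    [[0,0,0],[0,0,5.5],-1],
    [[0,0,0],[0,0,7.5],-1],
    [[0,0,0],[0,0,9],-1],
    [[0,0,0],[0,0,9.7],-1],
    [[0,0,0],[0,0,10],-1],
    [[0,0,0],[0,0,10.2],-1],
    [[0,0,0],[0,0,10.3],-1],
    [[0,0,0],[0,0,10.3],-1]
  ]
}}

```text
clock: 5.83
position: [0.4395, -0.0793, 0.1233]
ee_rot: [2.144, 2.295, 0.001]
force: [-1.1, -0.3, -3.5]
width: 0.106
gripper_force: 25.0
```

Emit:
{"method": "drive_tool", "body": {
  "commands": [
    [[0,0,0],[0,0,0.1],-1],
    [[0,0,0],[0,0,0.2],-1],
    [[0,0,0],[0,0,0.3],-1],
    [[0,0,0],[0,0,0.3],-1]
  ]
}}

```text
clock: 6.17
position: [0.4394, -0.0795, 0.1204]
ee_rot: [2.145, 2.295, 0.002]
force: [-1.6, 1.4, 6.3]
width: 0.107
gripper_force: 25.0
```

Emit:
{"method": "drive_tool", "body": {
  "commands": [
    [[0,0,0],[0,0,-0.1],-1],
    [[0,0,0],[0,0,-0.1],-0.75],
    [[0,0,0],[0,0,-0.1],-0.6],
    [[0,0,0],[0,0,-0.1],-0.3],
    [[0,0,0],[0,0,-0.1],-0.1],
    [[0,0,0],[0,0,-0.1],-0.1],
    [[0,0,0],[0,0,-2],-0.1],
    [[0,0,0],[0,0,-5],-0.1],
    [[0,0,0],[0,0,-9],-0.1],
    [[0,0,0],[0,0,-13],-0.1],
    [[0,0,0],[0,0,-13],-0.1],
    [[0,0,0],[0,0,-13],-0.1]
  ]
}}

```text
clock: 7.17
position: [0.4404, -0.0795, 0.2518]
ee_rot: [2.142, 2.294, 0.006]
force: [0.0, 0.1, -0.1]
width: 0.446
gripper_force: 0.0
```

```bash
python3 - <<'E'
from h import *
a=cams.get_image('side');b=cams.get_image('top')
cv2.imwrite('pics/side3.png',a);cv2.imwrite('pics/top3.png',b)
L=cv2.resize(a[150:240,240:310],(388,500),interpolation=cv2.INTER_CUBIC)
Rr=cv2.resize(b[160:210,185:250],None,fx=6.3,fy=10,interpolation=cv2.INTER_CUBIC)
cv2.imwrite('pics/m3.png',np.hstack([L,Rr]))
W=cv2.resize(a[160:205,295:325],None,fx=13,fy=13,interpolation=cv2.INTER_CUBIC);cv2.imwrite('pics/w3.png',np.hstack([np.zeros((585,1,3),np.uint8),W]))
s=readout.observe();print(s['clock'],s['position'],s['force'])
E
```

```text
7.2667 [ 0.43855249 -0.0792678   0.24928211] [0.49249527 0.81148585 0.37935811]
```

View pics/m3.png

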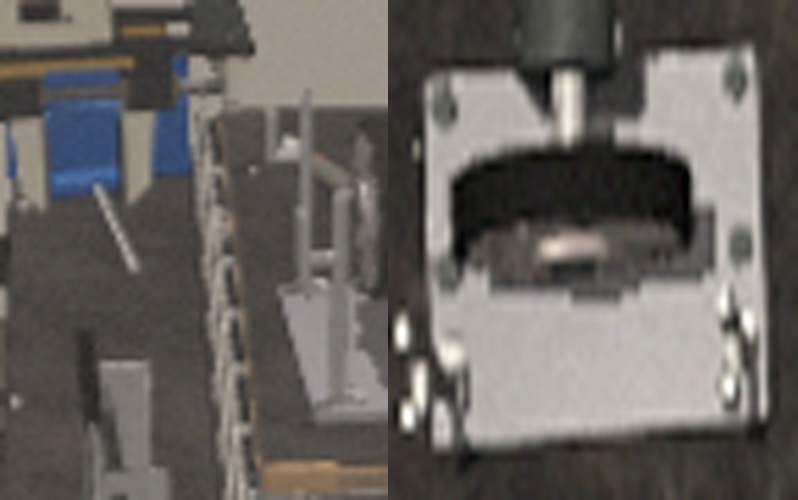

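View pics/w3.png

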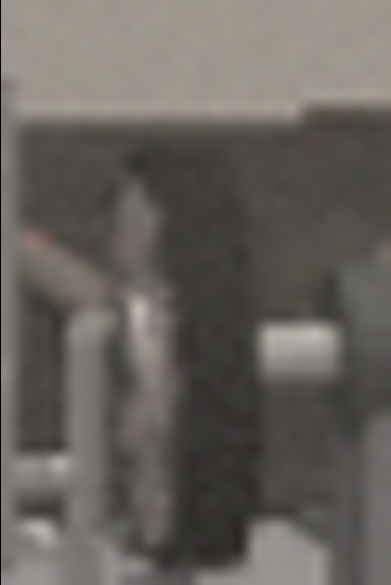

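```bash
cat >> h.py <<'E'
EX=np.array([np.cos(PSI),np.sin(PSI),0]);EY=np.array([-EX[1],EX[0],0]);EZ=np.array([0,0,1.])
OO=np.array([.637,.1495,.011]);OFF={'top':np.array([-1.05,-.7]),'side':np.array([2.1,.85])}
def P(x,y,z): return OO+EX*x+EY*y+EZ*z
def pj(n,x,y,z): return proj(n,P(x,y,z))+OFF[n]
def avg(n,k): return np.mean([cams.get_image(n).astype(np.float32) for _ in range(k)],axis=0)
def face(img,n,x=-.0125,off=(0,0)):  # 140mm square frontal view of wheel face, 2px/mm; left=+y, up=+z
    h=.07;q=[(y,z) for y,z in((h,h),(-h,h),(-h,-h),(h,-h))]
    src=np.float32([pj(n,x,y,.115+z)+off for y,z in q]);dst=np.float32([[0,0],[280,0],[280,280],[0,280]])
    return cv2.warpPerspective(img,cv2.getPerspectiveTransform(src,dst),(280,280),flags=cv2.INTER_CUBIC)
E
python3 - <<'E'
from h import *
out=[]
for n in('top','side'):
    a=avg(n,8);np.save(f'pics/avg_{n}0.npy',a);np.set_printoptions(linewidth=200,precision=1,suppress=True)
    print(n,'axle face',pj(n,-.0125,0,.115),'top',pj(n,-.0125,0,.177),'bot',pj(n,-.0125,0,.053),'L',pj(n,-.0125,.062,.115),'R',pj(n,-.0125,-.062,.115))
    f=face(np.clip(a,0,255).astype(np.uint8),n)
    cv2.circle(f,(140,140),124,(0,255,0),1);cv2.circle(f,(140,140),78,(0,255,255),1);out.append(f)
    g=a.mean(axis=2)
    print(g[179:191,194:238].astype(int) if n=='top' else g[168:207,298:318].astype(int))
cv2.imwrite('pics/f0.png',cv2.resize(np.hstack(out),None,fx=1.4,fy=1.4))
E
```

```text
top axle face [214.1 184.6] top [211.7 181.5] bot [216.4 187.5] L [194.9 185.8] R [233.3 183.4]
[[141  41  14  20  22  26  26  27  28  30  28  30  32  29  30  31  33  29  31  30  31  31  31  27  28  28  29  28  26  27  25  23  23  20  22  18  16  13   3 129 184 189 187 187]
 [142  42  15  23  23  26  25  27  27  29  28  30  29  28  30  30  29  31  27  30  28  28  28  27  26  28  28  26  23  25  24  23  23  21  23  19  20  16   5  99 141 143 138 181]
 [142  42  16  22  25  27  28  27  28  28  26  25  21  19  21  32  26  40  42  37  36  35  36  36  35  34  35  33  35  39  23  22  36  18  16  15  15  14   8  49  87  87  81 176]
 [167  53  13  22  23  22  20  16  20  33  34  68  88  63  57  64  62  69  68  65  55  44  39  49  63  67  68  68  69  71  65  65  70  65  47  54  26  12   9  39  90  93  83 177]
 [185  61  13  18  14  29  64  61  63  67  65  87 101  85  78  76  97 100 129 134 135 125 122 119 114  90  83  84  84  87  86  86  87  87  76  83  68  26   6  54  90  90  87 178]
 [163  49   4  28  59  67  80  67  66  75  82  82  81  80  95 158 192 210 203 187 172 166 166 157 149 122  89
[... 3779 characters left out ...]
49  49  49  49  49  52  67  71  69]
 [ 68  69 115 119 106  77  72  85  99  94  58  47  47  49  48  49  56  66  68  66]
 [157 100 113 119 100  94  91  84  99  92  59  48  47  49  47  47 102 131 134 107]
 [162 131 118 118 121 108  86  68  97  77  52  49  46  48  47  46 130 146 147 140]
 [129 121 119 119 125 136  99  76  68  54  47  46  47  45  48  61 137 148 148 147]
 [140 128 120 118 126 142 136 135  98  57  60  62  63  63  81 107 141 147 147 148]
 [146 132 121 119 124 142 119 110  96  85  86  86 127 135 137 142 146 147 147 148]
 [148 133 121 118 125 142 108  91  92  91  91  91 137 146 146 147 148 148 148 148]
 [148 133 122 118 124 143 107  91  93  92  92  91 106 139 146 146 147 148 148 148]]
```

View pics/f0.png

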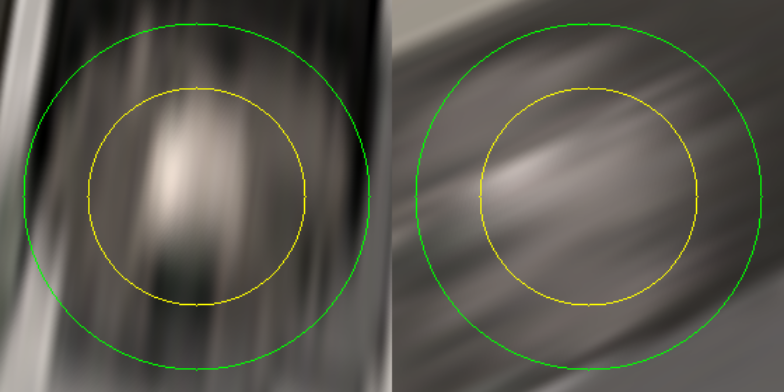

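```bash
cat >> h.py <<'E'
def wp(r,a,ax=(.6407,.1515,.126)): return np.array(ax)+r*(-np.sin(a)*EY+np.cos(a)*EZ),Rt(PSI,a)
E
python3 -c "
from h import *
print(move(*wp(.14,-.6)))"
```

```text
(array([ 0. , -0.6, -0. ]), array([29.58, 21.7 ,  0.82]))
```

Emit:
{"method": "drive_tool", "body": {
  "commands": [
    [[0,0,0],[2,2,-1],-0.1],
    [[0,0,0],[5,4,-1],-0.1],
    [[0,-0.1,0],[8,6.5,-1],-0.1],
    [[0,-0.2,0],[11,9,-1],-0.1],
    [[0,-0.3,0],[14,11.5,-1],-0.1],
    [[0,-0.4,0],[17,14,-0.5],-0.1],
    [[0,-0.5,0],[20.5,16.5,0],-0.1],
    [[0,-0.6,0],[24,19,0.5],-0.1],
    [[0,-0.6,0],[27,20.5,0.8],-0.1],
    [[0,-0.6,0],[29.6,21.7,0.8],-0.1],
    [[0,-0.6,0],[29.6,21.7,0.8],-0.1],
    [[0,-0.6,0],[29.6,21.7,0.8],-0.1]
  ]
}}

```text
clock: 9.07
position: [0.6355, 0.2326, 0.2402]
ee_rot: [1.804, 1.937, -0.56]
force: [-1.3, -0.6, 0.1]
width: 0.45
gripper_force: 0.0
```

```bash
python3 -c "
from h import *
print(move(*wp(.14,-.6)),move(*wp(.042,-.6)));a=cams.get_image('top');cv2.imwrite('pics/t4.png',a);b=cams.get_image('side');cv2.imwrite('pics/s4.png',b)
s=readout.observe();print(s['joints'])"
```

```text
(array([0.001, 0.001, 0.003]), array([-0.26, -0.03,  0.01])) (array([0.001, 0.001, 0.003]), array([-0.25, -0.04,  9.81]))
[-0.94755408  0.73462168  0.5055807   1.2662036   0.20614092  1.48441471
 -0.49116309]
```

Emit:
{"method": "drive_tool", "body": {
  "commands": [
    [[0,0,0],[-0.2,0,2.5],-0.1],
    [[0,0,0],[-0.2,0,5],-0.1],
    [[0,0,0],[-0.2,0,7.5],-0.1],
    [[0,0,0],[-0.2,0,9.2],-0.1],
    [[0,0,0],[-0.2,0,9.8],-0.1],
    [[0,0,0],[-0.2,0,9.8],-0.1],
    [[0,0,0],[-0.2,0,9.8],-0.3],
    [[0,0,0],[-0.2,0,9.8],-0.4],
    [[0,0,0],[-0.2,0,9.8],-0.5],
    [[0,0,0],[-0.2,0,9.8],-0.6],
    [[0,0,0],[-0.2,0,9.8],-0.6],
    [[0,0,0],[-0.2,0,9.8],-0.6]
  ],
  "newtons": 8
}}

```text
clock: 10.17
position: [0.639, 0.1748, 0.1629]
ee_rot: [1.808, 1.936, -0.558]
force: [-4.3, 3.2, 6.0]
width: 0.259
gripper_force: 8.0
```

Emit:
{"method": "drive_tool", "body": {
  "commands": [
    [[0,0.05,0],[-0.21,0,0.01],-0.7],
    [[0,0.1,0],[-0.42,0,0.02],-0.7],
    [[0,0.2,0],[-0.83,0,0.08],-0.7],
    [[0,0.3,0],[-1.24,0,0.19],-0.7],
    [[0,0.4,0],[-1.64,0,0.33],-0.7],
    [[0,0.5,0],[-2.01,0,0.51],-0.7],
    [[0,0.6,0],[-2.37,0,0.73],-0.7],
    [[0,0.7,0],[-2.71,0,0.99],-0.7],
    [[0,0.8,0],[-3.01,0,1.27],-0.7],
    [[0,0.9,0],[-3.29,0,1.59],-0.7],
    [[0,1.0,0],[-3.53,0,1.93],-0.7],
    [[0,1.1,0],[-3.74,0,2.3],-0.7],
    [[0,1.15,0],[-3.83,0,2.48],-0.7],
    [[0,1.2,0],[-3.91,0,2.68],-0.7],
    [[0,1.2,0],[-3.91,0,2.68],-0.7],
    [[0,1.2,0],[-3.91,0,2.68],-0.7],
    [[0,1.2,0],[-3.91,0,2.68],-0.7]
  ]
}}

```text
clock: 11.58
position: [0.6422, 0.126, 0.1624]
ee_rot: [-1.808, -1.937, -0.557]
force: [-4.5, -4.2, 4.0]
width: 0.261
gripper_force: 8.0
```

```bash
python3 -c "
from h import *
s=readout.observe();print(move(*wp(.042,.6)),s['force'],s['ft_torque'],s['joints'])"
```

```text
(array([-0.   ,  0.002,  0.   ]), array([0.06, 0.02, 0.25])) [-4.50690892 -4.15267745  4.02122473] [-1.18407641  0.87864417  0.60358326] [ 0.0344873   0.61104063  0.01393974  1.61368318 -0.68526244  1.10514514
  0.4907567 ]
```

Emit:
{"method": "drive_tool", "body": {
  "commands": [
    [[0,0,0],[0,0,0],-0.4],
    [[0,0,0],[0,0,0],-0.2],
    [[0,0,0],[0,0,0],-0.1],
    [[0,0,0],[0,0,0],-0.1],
    [[0,-0.1,0],[0.42,0,0.02],-0.1],
    [[0,-0.2,0],[0.83,0,0.08],-0.1],
    [[0,-0.3,0],[1.24,0,0.19],-0.1],
    [[0,-0.4,0],[1.64,0,0.33],-0.1],
    [[0,-0.5,0],[2.01,0,0.51],-0.1],
    [[0,-0.6,0],[2.37,0,0.73],-0.1],
    [[0,-0.7,0],[2.71,0,0.99],-0.1],
    [[0,-0.8,0],[3.01,0,1.27],-0.1],
    [[0,-0.9,0],[3.29,0,1.59],-0.1],
    [[0,-1.0,0],[3.53,0,1.93],-0.1],
    [[0,-1.1,0],[3.74,0,2.3],-0.1],
    [[0,-1.2,0],[3.91,0,2.68],-0.1],
    [[0,-1.2,0],[3.91,0,2.68],-0.1],
    [[0,-1.2,0],[3.91,0,2.68],-0.1]
  ]
}}

```text
clock: 13.08
position: [0.6382, 0.177, 0.1599]
ee_rot: [1.802, 1.941, -0.56]
force: [0.4, -1.3, -0.7]
width: 0.449
gripper_force: 0.0
```

```bash
python3 -c "
from h import *
s=readout.observe();print(move(*wp(.042,-.6)),s['force'],s['width'])"
```

```text
(array([ 0.001, -0.   ,  0.006]), array([-0.21,  0.07,  0.05])) [ 0.43671925 -1.28661145 -0.70991609] 0.44901169767499843
```

Close, then a second 1.2 rad stroke.

Emit:
{"method": "drive_tool", "body": {
  "commands": [
    [[0,0,0],[-0.1,0,0],-0.3],
    [[0,0,0],[-0.1,0,0],-0.4],
    [[0,0,0],[-0.1,0,0],-0.6],
    [[0,0,0],[-0.1,0,0],-0.7],
    [[0,0,0],[-0.1,0,0],-0.7],
    [[0,0.1,0],[-0.42,0,0.02],-0.7],
    [[0,0.2,0],[-0.83,0,0.08],-0.7],
    [[0,0.3,0],[-1.24,0,0.19],-0.7],
    [[0,0.4,0],[-1.64,0,0.33],-0.7],
    [[0,0.5,0],[-2.01,0,0.51],-0.7],
    [[0,0.6,0],[-2.37,0,0.73],-0.7],
    [[0,0.7,0],[-2.71,0,0.99],-0.7],
    [[0,0.8,0],[-3.01,0,1.27],-0.7],
    [[0,0.9,0],[-3.29,0,1.59],-0.7],
    [[0,1.0,0],[-3.53,0,1.93],-0.7],
    [[0,1.1,0],[-3.74,0,2.3],-0.7],
    [[0,1.2,0],[-3.91,0,2.68],-0.7],
    [[0,1.2,0],[-3.91,0,2.68],-0.7],
    [[0,1.2,0],[-3.91,0,2.68],-0.7],
    [[0,1.2,0],[-3.91,0,2.68],-0.7]
  ]
}}

```text
clock: 14.75
position: [0.6423, 0.1246, 0.1623]
ee_rot: [-1.811, -1.936, -0.556]
force: [-5.4, -5.9, 6.1]
width: 0.26
gripper_force: 8.0
```

Emit:
{"method": "drive_tool", "body": {
  "commands": [
    [[0,0,0],[0,0,0],-0.4],
    [[0,0,0],[0,0,0],-0.2],
    [[0,0,0],[0,0,0],-0.1],
    [[0,0,0],[0,0,0],-0.1],
    [[0,-0.1,0],[0.42,0,0.02],-0.1],
    [[0,-0.2,0],[0.83,0,0.08],-0.1],
    [[0,-0.3,0],[1.24,0,0.19],-0.1],
    [[0,-0.4,0],[1.64,0,0.33],-0.1],
    [[0,-0.5,0],[2.01,0,0.51],-0.1],
    [[0,-0.6,0],[2.37,0,0.73],-0.1],
    [[0,-0.7,0],[2.71,0,0.99],-0.1],
    [[0,-0.8,0],[3.01,0,1.27],-0.1],
    [[0,-0.9,0],[3.29,0,1.59],-0.1],
    [[0,-1.0,0],[3.53,0,1.93],-0.1],
    [[0,-1.1,0],[3.74,0,2.3],-0.1],
    [[0,-1.2,0],[3.91,0,2.68],-0.1],
    [[0,-1.2,0],[3.91,0,2.68],-0.1],
    [[0,-1.2,0],[3.91,0,2.68],-0.1]
  ]
}}

```text
clock: 16.25
position: [0.6382, 0.1771, 0.1599]
ee_rot: [1.802, 1.941, -0.56]
force: [0.2, -1.0, 0.6]
width: 0.449
gripper_force: 0.0
```

```bash
python3 -c "
from h import *
s=readout.observe();print(move(*wp(.042,-.6)),s['force'],s['width'])"
```

```text
(array([ 0.001, -0.   ,  0.006]), array([-0.21,  0.07,  0.05])) [ 0.1791706  -0.95986474  0.59063289] 0.44906772128525235
```

Emit:
{"method": "drive_tool", "body": {
  "commands": [
    [[0,0,0],[-0.1,0,0],-0.3],
    [[0,0,0],[-0.1,0,0],-0.4],
    [[0,0,0],[-0.1,0,0],-0.6],
    [[0,0,0],[-0.1,0,0],-0.7],
    [[0,0,0],[-0.1,0,0],-0.7],
    [[0,0.1,0],[-0.42,0,0.02],-0.7],
    [[0,0.2,0],[-0.83,0,0.08],-0.7],
    [[0,0.3,0],[-1.24,0,0.19],-0.7],
    [[0,0.4,0],[-1.64,0,0.33],-0.7],
    [[0,0.5,0],[-2.01,0,0.51],-0.7],
    [[0,0.54,0],[-2.16,0,0.6],-0.7],
    [[0,0.54,0],[-2.16,0,0.6],-0.7],
    [[0,0.54,0],[-2.16,0,0.6],-0.7],
    [[0,0.54,0],[-2.16,0,0.6],-0.7],
    [[0,0.54,0],[-2.16,0,0.6],-0.5],
    [[0,0.54,0],[-2.16,0,0.6],-0.4],
    [[0,0.54,0],[-2.16,0,0.6],-0.2],
    [[0,0.54,0],[-2.16,0,0.6],-0.1],
    [[0,0.54,0],[-2.16,0,0.6],-0.1]
  ]
}}

```text
clock: 17.83
position: [0.6408, 0.1535, 0.1689]
ee_rot: [2.113, 2.264, -0.063]
force: [0.4, -0.5, -0.6]
width: 0.435
gripper_force: 0.0
```

Emit:
{"method": "drive_tool", "body": {
  "commands": [
    [[0,0,0],[0,0,-2],-0.1],
    [[0,0,0],[0,0,-5],-0.1],
    [[0,0,0],[0,0,-9],-0.1],
    [[0,0,0],[3,-3,-12],-0.1],
    [[0,0,0],[6,-6,-14],-0.1],
    [[0,0,0],[10,-9,-14],-0.1],
    [[0,0,0],[14,-13,-14],-0.1],
    [[0,0,0],[18,-17,-14],-0.1],
    [[0,0,0],[22,-20,-14],-0.1],
    [[0,0,0],[25,-22,-14],-0.1],
    [[0,0,0],[25,-22,-14],-0.1],
    [[0,0,0],[25,-22,-14],-0.1]
  ]
}}

```text
clock: 18.83
position: [0.3977, 0.401, 0.2934]
ee_rot: [2.107, 2.275, -0.063]
force: [0.2, 1.6, -0.5]
width: 0.45
gripper_force: 0.0
```

```bash
python3 - <<'E'
from h import *
np.set_printoptions(linewidth=220)
s=readout.observe();print(s['clock'],s['position'])
for n in('top','side'):
    a=avg(n,6);np.save(f'pics/avg_{n}1.npy',a);cv2.imwrite(f'pics/{n}5.png',a);g=a.mean(axis=2)
    print(g[179:191,194:238].astype(int) if n=='top' else g[168:207,298:314].astype(int))
E
```

```text
18.8333 [0.39770038 0.4009858  0.29343624]
[[147  43  17  25  25  24  24  28  27  28  29  30  31  30  31  32  33  33  33  31  31  31  30  29  32  30  30  29  29  27  27  24  23  22  23  21  19  13   4 134 192 195 194 192]
 [148  46  18  22  26  27  28  27  31  29  32  30  30  30  30  27  31  31  31  30  30  30  30  32  29  28  29  26  26  28  26  22  23  21  21  20  20  12   7  94 145 149 145 185]
 [144  44  17  22  26  27  26  26  29  29  28  26  24  23  22  34  28  43  44  38  35  36  35  34  38  35  35  34  36  39  26  26  37  20  17  15  18  15   7  41  91  91  84 183]
 [172  55  15  23  23  23  20  15  24  33  31  68  88  64  59  49  43  49  70  66  65  65  64  61  67  69  71  71  70  73  68  68  73  68  47  59  29  14  13  41  93  96  88 183]
 [193  66  13  16  16  33  63  60  64  69  71  89 103  88  80  67  69  70  91 132 137 136 136 127 119  92  87  87  86  87  81  76  71  78  78  86  71  27   5  56  94  95  89 184]
 [169  52   7  32  62  70  91  86  88  88  88  87  85  85 104 157 188 203 191 185 171 165 167 161 156 127  92  85  84  86  79  78  71  77  84  88  70  42  30  82 
[... 3123 characters left out ...]
  76  64  75  97 103  65  46  48  48  48  47]
 [ 68  67 114 118 104  76  71  82  99  93  60  47  48  46  48  48]
 [155  98 111 116  98  93  88  84  99  91  58  47  47  48  46  47]
 [158 129 116 116 120 105  85  68  96  76  51  46  46  47  46  47]
 [127 120 116 116 124 135  98  75  67  52  47  47  46  46  49  59]
 [138 126 117 115 122 139 135 133  97  68  63  62  62  80  83 105]
 [144 129 119 116 123 140 117 108  95  85  84  86 124 134 134 139]
 [146 131 119 116 123 140 106  89  89  90  90  90 135 144 144 145]
 [145 132 120 118 122 142 106  90  91  89  90  90 105 138 144 144]][ WARN:0@6.400] global loadsave.cpp:1063 imwrite_ Unsupported depth image for selected encoder is fallbacked to CV_8U.
```

```bash
python3 -c "
from h import *
print(move(*wp(.14,-.6)),move(*wp(.042,-.6)))"
```

```text
(array([-0.   , -0.54 , -0.001]), array([-17.57,  21.97,   6.3 ])) (array([-0.   , -0.54 , -0.001]), array([-22.6 ,  21.97,  14.7 ]))
```

Emit:
{"method": "drive_tool", "body": {
  "commands": [
    [[0,-0.1,0],[-2.5,3,0.5],-0.1],
    [[0,-0.2,0],[-5,6,1],-0.1],
    [[0,-0.3,0],[-7.5,9.5,1.5],-0.1],
    [[0,-0.4,0],[-10,13,2.5],-0.1],
    [[0,-0.5,0],[-13,16.5,3.5],-0.1],
    [[0,-0.54,0],[-15.5,19.5,5],-0.1],
    [[0,-0.54,0],[-17.6,21.95,6.3],-0.1],
    [[0,-0.54,0],[-17.7,21.95,6.3],-0.1],
    [[0,-0.54,0],[-17.7,21.95,6.3],-0.1],
    [[0,-0.54,0],[-19,21.95,8.4],-0.1],
    [[0,-0.54,0],[-20.4,21.95,10.7],-0.1],
    [[0,-0.54,0],[-21.8,21.95,13.1],-0.1],
    [[0,-0.54,0],[-22.75,21.95,14.6],-0.1],
    [[0,-0.54,0],[-22.75,21.95,14.6],-0.1],
    [[0,-0.54,0],[-22.75,21.95,14.6],-0.3],
    [[0,-0.54,0],[-22.75,21.95,14.6],-0.4],
    [[0,-0.54,0],[-22.75,21.95,14.6],-0.6],
    [[0,-0.54,0],[-22.75,21.95,14.6],-0.7],
    [[0,-0.54,0],[-22.75,21.95,14.6],-0.7]
  ],
  "newtons": 12
}}

```text
clock: 21.02
position: [0.6389, 0.1765, 0.163]
ee_rot: [1.807, 1.936, -0.555]
force: [-3.0, 4.0, 6.8]
width: 0.262
gripper_force: 12.0
```

Emit:
{"method": "drive_tool", "body": {
  "commands": [
    [[0,0.05,0],[-0.21,0,0.01],-0.7],
    [[0,0.1,0],[-0.42,0,0.02],-0.7],
    [[0,0.2,0],[-0.83,0,0.08],-0.7],
    [[0,0.3,0],[-1.24,0,0.19],-0.7],
    [[0,0.4,0],[-1.64,0,0.33],-0.7],
    [[0,0.5,0],[-2.01,0,0.51],-0.7],
    [[0,0.6,0],[-2.37,0,0.73],-0.7],
    [[0,0.7,0],[-2.71,0,0.99],-0.7],
    [[0,0.8,0],[-3.01,0,1.27],-0.7],
    [[0,0.9,0],[-3.29,0,1.59],-0.7],
    [[0,1.0,0],[-3.53,0,1.93],-0.7],
    [[0,1.1,0],[-3.74,0,2.3],-0.7],
    [[0,1.2,0],[-3.91,0,2.68],-0.7],
    [[0,1.2,0],[-3.91,0,2.68],-0.7],
    [[0,1.2,0],[-3.91,0,2.68],-0.7],
    [[0,1.2,0],[-3.91,0,2.68],-0.7]
  ]
}}

```text
clock: 22.35
position: [0.6422, 0.1258, 0.1621]
ee_rot: [-1.81, -1.936, -0.558]
force: [-3.2, -5.9, 4.7]
width: 0.263
gripper_force: 12.0
```

Emit:
{"method": "drive_tool", "body": {
  "commands": [
    [[0,0,0],[0,0,0],-0.45],
    [[0,0,0],[0,0,0],-0.35],
    [[0,0,0],[0,0,0],-0.2],
    [[0,0,0],[0,0,0],-0.1],
    [[0,0,0],[0,0,0],-0.1],
    [[0,-0.1,0],[0.42,0,0.02],-0.1],
    [[0,-0.2,0],[0.83,0,0.08],-0.1],
    [[0,-0.3,0],[1.24,0,0.19],-0.1],
    [[0,-0.4,0],[1.64,0,0.33],-0.1],
    [[0,-0.5,0],[2.01,0,0.51],-0.1],
    [[0,-0.6,0],[2.37,0,0.73],-0.1],
    [[0,-0.7,0],[2.71,0,0.99],-0.1],
    [[0,-0.8,0],[3.01,0,1.27],-0.1],
    [[0,-0.8,0],[3.01,0,1.27],-0.1],
    [[0,-0.8,0],[3.01,0,1.27],-0.1]
  ]
}}

```text
clock: 23.6
position: [0.6386, 0.1637, 0.1674]
ee_rot: [2.034, 2.192, -0.204]
force: [0.2, 0.7, 0.4]
width: 0.45
gripper_force: 0.0
```

```bash
python3 -c "
from h import *
s=readout.observe();print(move(*wp(.042,-.2)),s['force'],s['width'])"
```

```text
(array([ 0.   , -0.001,  0.007]), array([-0.38,  0.13,  0.1 ])) [0.17107369 0.6676221  0.43448305] 0.45019543384821115
```

Emit:
{"method": "drive_tool", "body": {
  "commands": [
    [[0,0,0],[-0.3,0.1,0],-0.1],
    [[0,0,0],[-0.3,0.1,0],-0.3],
    [[0,0,0],[-0.3,0.1,0],-0.4],
    [[0,0,0],[-0.3,0.1,0],-0.6],
    [[0,0,0],[-0.3,0.1,0],-0.7],
    [[0,0,0],[-0.3,0.1,0],-0.7],
    [[0,0.1,0],[-0.72,0.1,0.02],-0.7],
    [[0,0.2,0],[-1.13,0.1,0.08],-0.7],
    [[0,0.3,0],[-1.54,0.1,0.19],-0.7],
    [[0,0.4,0],[-1.94,0.1,0.33],-0.7],
    [[0,0.4,0],[-1.94,0.1,0.33],-0.7],
    [[0,0.4,0],[-1.94,0.1,0.33],-0.7],
    [[0,0.4,0],[-1.94,0.1,0.33],-0.45],
    [[0,0.4,0],[-1.94,0.1,0.33],-0.35],
    [[0,0.4,0],[-1.94,0.1,0.33],-0.2],
    [[0,0.4,0],[-1.94,0.1,0.33],-0.1],
    [[0,0.4,0],[-1.94,0.1,0.33],-0.1]
  ]
}}

```text
clock: 25.02
position: [0.6423, 0.141, 0.1692]
ee_rot: [-2.039, -2.186, -0.205]
force: [0.2, -0.3, -0.3]
width: 0.436
gripper_force: 0.0
```

Emit:
{"method": "drive_tool", "body": {
  "commands": [
    [[0,0,0],[0,0,-2],-0.1],
    [[0,0,0],[0,0,-5],-0.1],
    [[0,0,0],[0,0,-9],-0.1],
    [[0,0,0],[3,-3,-12],-0.1],
    [[0,0,0],[6,-6,-14],-0.1],
    [[0,0,0],[10,-9,-14],-0.1],
    [[0,0,0],[14,-13,-14],-0.1],
    [[0,0,0],[18,-17,-14],-0.1],
    [[0,0,0],[22,-20,-14],-0.1],
    [[0,0,0],[25,-22,-14],-0.1],
    [[0,0,0],[25,-22,-14],-0.1],
    [[0,0,0],[25,-22,-14],-0.1]
  ]
}}

```text
clock: 26.02
position: [0.4024, 0.3472, 0.3576]
ee_rot: [-2.029, -2.19, -0.208]
force: [0.4, 0.5, -0.1]
width: 0.449
gripper_force: 0.0
```

```bash
cat > look.py <<'E'
from h import *
import sys
k=sys.argv[1]
np.set_printoptions(linewidth=230)
s=readout.observe();print(s['clock'],s['position'])
G={}
for n in('top','side'):
    np.save(f'pics/avg_{n}{k}.npy',avg(n,6))
    sl=np.s_[180:189,196:234] if n=='top' else np.s_[172:203,302:310]
    ref=np.s_[160:215,185:250]
    st=[np.load(f'pics/avg_{n}{i}.npy').mean(axis=2) for i in range(int(k)+1)]
    st=[i/np.median(i[ref]) for i in st]
    bg=np.max(st[:-1],axis=0); print(n,'percent of brightest earlier state');print((100*st[-1]/bg)[sl].astype(int))
E
python3 look.py 2
```

```text
26.0167 [0.40239039 0.34716957 0.35764835]
top percent of brightest earlier state
[[ 98  93 102 100 100 102  92 101 100  88  94 100 101  97 104  96  95  84 100 104 101  92  91 101  97  98 107  88  96 107  95 109  85  87  93  94  51  99]
 [100 110 101 101  98  99 101 100  95 101  89 100 114 109 113 103 108  96  97  97  93 102  93 104  98 102 100  99  98  94 105  71  93  82  99  98 108 105]
 [ 94  93 105 104 112  97  98 101  97  62  98  87  55  57  46  84 105 101 104  99 100 103  97  98  97 100  97  97  96  97 102  95  96  88  91  91  56 101]
 [102 102 100 105  71  94 100 102 100  84  99  94  81  61  45  53  66  96 102 101  97  98  98  99  97  99  97  96  89  79  80  86  97  93  98  93  73  99]
 [115 100  96 101  86  99  99 102 100 101 101  99  99  95  91  88  87  98  99  97  94  96  99  98  98  97 103  99 101  95 104  98 101 100  99  95  94 100]
 [114 100  98 101 112 105  93  85  99 104 103 102 112  96  97  93  96  99 102  99  93  97  98  97  99  99  99  99  98 102 100 101  98  95 103  99 100 100]
 [101 101  76  92 101  90  76  77  95  99 103 101 114 100 100 104 100  93  98  97 105  9
[... 981 characters left out ...]
93  92  95  91  93  87  89  94]
 [ 94  95  93  95  93  80  84  92]
 [ 93  93  94  95  94  80  82  92]
 [ 93  93  95  94  94  89  91  94]
 [ 93  92  87  92  99  95  93  89]
 [ 94  94  91  92  99 101  98  96]
 [ 94  93  98  99  98 100  98  95]
 [ 94  95  99 100  97  98 101  97]
 [ 93  94  97  96  95  99 100  99]
 [ 94  93  98  81  91  99  98 100]
 [ 94  95  97  82  88  95  93  92]
 [ 93  96  93  92  93  93  97  94]
 [ 94  93  92  94  96  94  97  94]
 [ 94  94  95  94  94  95  94  91]
 [ 94  94  94  93  94  96  98  94]]look.py:13: RuntimeWarning: divide by zero encountered in divide
  bg=np.max(st[:-1],axis=0); print(n,'percent of brightest earlier state');print((100*st[-1]/bg)[sl].astype(int))
```

```bash
python3 -c "
from h import *
print(move(*wp(.14,-.1)),move(*wp(.042,-.1)))"
```

```text
(array([-0.   , -0.3  , -0.001]), array([-20.46,  21.93,   5.06])) (array([-0.   , -0.3  , -0.001]), array([-23.35,  21.93,  14.42]))
```

Emit:
{"method": "drive_tool", "body": {
  "commands": [
    [[0,-0.1,0],[-2.5,3,0],-0.1],
    [[0,-0.2,0],[-5,6,0],-0.1],
    [[0,-0.3,0],[-8,9.5,0],-0.1],
    [[0,-0.3,0],[-11,13,1],-0.1],
    [[0,-0.3,0],[-14,16.5,2],-0.1],
    [[0,-0.3,0],[-17.5,19.5,3.5],-0.1],
    [[0,-0.3,0],[-20.5,21.95,5],-0.1],
    [[0,-0.3,0],[-20.6,21.95,5],-0.1],
    [[0,-0.3,0],[-20.6,21.95,5],-0.1],
    [[0,-0.3,0],[-21.3,21.95,7.4],-0.1],
    [[0,-0.3,0],[-22.1,21.95,10],-0.1],
    [[0,-0.3,0],[-22.9,21.95,12.5],-0.1],
    [[0,-0.3,0],[-23.5,21.95,14.4],-0.1],
    [[0,-0.3,0],[-23.5,21.95,14.4],-0.1],
    [[0,-0.3,0],[-23.5,21.95,14.4],-0.1]
  ]
}}

```text
clock: 27.87
position: [0.6399, 0.1553, 0.1675]
ee_rot: [2.094, 2.242, -0.107]
force: [0.4, 0.3, 1.2]
width: 0.448
gripper_force: 0.0
```

Emit:
{"method": "drive_tool", "body": {
  "commands": [
    [[0,0,0],[0,0,0],-0.3],
    [[0,0,0],[0,0,0],-0.4],
    [[0,0,0],[0,0,0],-0.6],
    [[0,0,0],[0,0,0],-0.7],
    [[0,0,0],[0,0,0],-0.7],
    [[0,0.07,0],[-0.29,0,0.01],-0.7],
    [[0,0.14,0],[-0.59,0,0.04],-0.7],
    [[0,0.21,0],[-0.88,0,0.09],-0.7],
    [[0,0.21,0],[-0.88,0,0.09],-0.7],
    [[0,0.21,0],[-0.88,0,0.09],-0.7],
    [[0,0.21,0],[-0.88,0,0.09],-0.7],
    [[0,0.21,0],[-0.88,0,0.09],-0.7],
    [[0,0.21,0],[-0.88,0,0.09],-0.45],
    [[0,0.21,0],[-0.88,0,0.09],-0.35],
    [[0,0.21,0],[-0.88,0,0.09],-0.2],
    [[0,0.21,0],[-0.88,0,0.09],-0.1],
    [[0,0.21,0],[-0.88,0,0.09],-0.1]
  ]
}}

```text
clock: 29.28
position: [0.6412, 0.1469, 0.1679]
ee_rot: [-2.088, -2.236, -0.115]
force: [0.2, -0.9, -0.6]
width: 0.44
gripper_force: 0.0
```

Emit:
{"method": "drive_tool", "body": {
  "commands": [
    [[0,0,0],[0,0,-2],-0.1],
    [[0,0,0],[0,0,-5],-0.1],
    [[0,0,0],[0,0,-9],-0.1],
    [[0,0,0],[3,-3,-12],-0.1],
    [[0,0,0],[6,-6,-14],-0.1],
    [[0,0,0],[10,-9,-14],-0.1],
    [[0,0,0],[14,-13,-14],-0.1],
    [[0,0,0],[18,-17,-14],-0.1],
    [[0,0,0],[22,-20,-14],-0.1],
    [[0,0,0],[25,-22,-14],-0.1],
    [[0,0,0],[25,-22,-14],-0.1],
    [[0,0,0],[25,-22,-14],-0.1]
  ]
}}

```text
clock: 30.28
position: [0.4001, 0.3695, 0.3357]
ee_rot: [-2.077, -2.241, -0.118]
force: [-1.2, 0.6, 0.2]
width: 0.451
gripper_force: 0.0
```

```bash
python3 look.py 3 2>/dev/null
```

```text
30.2833 [0.40013062 0.36948263 0.33572613]
top percent of brightest earlier state
[[ 87  92  94  92 104 104  92  91  91  94 100  96  90  98  98 107 101  93  90  93  94  91  96  92  99  97 103  99  93  96  92  96  92  91  88  96  71  98]
 [106  96  93  94 100  96  91  97 100 100  97  95  83  91  96 102  90  98 100  99  92  93  90  96  98  99 109 106  96  93  96  97  91 110  96  82  89 118]
 [125  83  92 100  99 110  96  90  98  64  96 100 100  99  78  53  43  52  99 102  98 102  99  99  98  98 101  97  98  99  98  94  97  86  87  97  52 127]
 [115  98 206  99  70  93 100 100  99  86  99  99 100 100  90  72  46  48  65  94  95  99  99  98  99  98  97  96  96  80  76  85  97  92  96  94 103 101]
 [ 96 102 112  99  85  99  99  97 100 100 100 100  97  98  96  92  92  90  90  96  95  95  97  95  95  98  96 100 106  94  91  96  99  98  98  96  91  97]
 [ 89  94 100  97  96  87 100  94 100 100  99  99  88  96  97  93 101 107 109 101  94  94  97 102  97  98  96 100  96  99 101 100  98  96  95  98  97 100]
 [ 94  97 101  98  99  79  82  80  96 100  98 101  88  98  98 107 100  94 106 103  89  9
[... 803 characters left out ...]
 [ 94  85  84  96  95  92  94  97]
 [ 95  78  84  94  94  93  92  95]
 [ 94  85  94  91  98  96  94  97]
 [ 92  93 100  93  93  94  92  94]
 [ 95  94  97  93  94  95  93  95]
 [ 94  94  97  93  93  92  91  93]
 [ 94  95  95  94  91  93  88  89]
 [ 93  92  93  94  92  87  85  92]
 [ 93  93  96  94  93  79  84  95]
 [ 94  93  96  93  97  81  85  94]
 [ 96  95  94  94  99  94  94  95]
 [ 93  95  99 100  97  99  98  96]
 [ 94  95 100  91  96  99  99  95]
 [ 94  93  96  87  93 100  97  98]
 [ 94  94  95  87  92  98 100  98]
 [ 94  95  93  85  93  95  94  90]
 [ 93  95  93  91  95  94  97  96]
 [ 96  94  93  95  95  94  94  94]
 [ 93  95  95  94  95  93  94  91]
 [ 94  94  94  95  93  94  92  96]]
```

```bash
python3 -c "
from h import *
print(move(*wp(.14,0)),move(*wp(.042,0)))"
```

```text
(array([-0.   , -0.11 , -0.001]), array([-23.32,  21.98,   4.3 ])) (array([-0.   , -0.11 , -0.001]), array([-24.39,  21.98,  14.04]))
```

Emit:
{"method": "drive_tool", "body": {
  "commands": [
    [[0,-0.11,0],[-3,3,0],-0.1],
    [[0,-0.11,0],[-6,6,0],-0.1],
    [[0,-0.11,0],[-9,9,0],-0.1],
    [[0,-0.11,0],[-12,12,1],-0.1],
    [[0,-0.11,0],[-15,15.5,2],-0.1],
    [[0,-0.11,0],[-18.5,19,3],-0.1],
    [[0,-0.11,0],[-22,22,4.3],-0.1],
    [[0,-0.11,0],[-23.4,22,4.3],-0.1],
    [[0,-0.11,0],[-23.4,22,4.3],-0.1],
    [[0,-0.11,0],[-23.7,22,6.8],-0.1],
    [[0,-0.11,0],[-24,22,9.5],-0.1],
    [[0,-0.11,0],[-24.3,22,12],-0.1],
    [[0,-0.11,0],[-24.5,22,14],-0.1],
    [[0,-0.11,0],[-24.5,22,14],-0.1],
    [[0,-0.11,0],[-24.5,22,14],-0.1]
  ]
}}

```text
clock: 32.13
position: [0.6402, 0.151, 0.1678]
ee_rot: [-2.144, -2.295, 0.003]
force: [0.0, -0.1, 1.0]
width: 0.451
gripper_force: 0.0
```

Emit:
{"method": "drive_tool", "body": {
  "commands": [
    [[0,0,0],[0,0,0],-0.3],
    [[0,0,0],[0,0,0],-0.4],
    [[0,0,0],[0,0,0],-0.6],
    [[0,0,0],[0,0,0],-0.7],
    [[0,0,0],[0,0,0],-0.7],
    [[0,0.03,0],[-0.13,0,0],-0.7],
    [[0,0.055,0],[-0.23,0,0.01],-0.7],
    [[0,0.055,0],[-0.23,0,0.01],-0.7],
    [[0,0.055,0],[-0.23,0,0.01],-0.7],
    [[0,0.055,0],[-0.23,0,0.01],-0.7],
    [[0,0.055,0],[-0.23,0,0.01],-0.45],
    [[0,0.055,0],[-0.23,0,0.01],-0.35],
    [[0,0.055,0],[-0.23,0,0.01],-0.2],
    [[0,0.055,0],[-0.23,0,0.01],-0.1],
    [[0,0.055,0],[-0.23,0,0.01],-0.1]
  ]
}}

```text
clock: 33.38
position: [0.6411, 0.1489, 0.1682]
ee_rot: [-2.117, -2.266, -0.058]
force: [0.5, 0.5, 0.1]
width: 0.441
gripper_force: 0.0
```

Emit:
{"method": "drive_tool", "body": {
  "commands": [
    [[0,0,0],[0,0,-2],-0.1],
    [[0,0,0],[0,0,-5],-0.1],
    [[0,0,0],[0,0,-9],-0.1],
    [[0,0,0],[3,-3,-12],-0.1],
    [[0,0,0],[6,-6,-14],-0.1],
    [[0,0,0],[10,-9,-14],-0.1],
    [[0,0,0],[14,-13,-14],-0.1],
    [[0,0,0],[18,-17,-14],-0.1],
    [[0,0,0],[22,-20,-14],-0.1],
    [[0,0,0],[25,-22,-14],-0.1],
    [[0,0,0],[25,-22,-14],-0.1],
    [[0,0,0],[25,-22,-14],-0.1]
  ]
}}

```text
clock: 34.38
position: [0.3992, 0.381, 0.3227]
ee_rot: [-2.105, -2.272, -0.06]
force: [0.1, 1.2, 0.6]
width: 0.45
gripper_force: 0.0
```

```bash
python3 look.py 4 2>/dev/null | sed -n '1,8p;12,60p'; python3 - <<'E'
import numpy as np,cv2
b=np.load('pics/avg_top4.npy');a=np.load('pics/avg_side4.npy')
cv2.imwrite('pics/end.png',np.hstack([cv2.resize(b[150:270,100:400],(560,224)),cv2.resize(a[150:300,235:335],(240,360))[:224] if 0 else cv2.resize(a[150:300,235:335],(149,224))]).astype(np.uint8))
E
```

```text
34.3833 [0.39918487 0.38099169 0.32268705]
top percent of brightest earlier state
[[ 91  95  88 101  92  97  96 102  91  92 103  95  97  97  94  86  97  96 100  94 102  92 106  95  93  98  94  88 101  98 106  98  93  97  96  87  98  89]
 [ 92  93  96 100  99 108  98  97  96  98  99  89  71  84  87  94  88  87 101 106  94  95  94  94  98 104  87  93  93 100  94  83 100  90 104  85  93  61]
 [ 86  99  88 107  91 100  94  98  92 103 101 104  97 103  99  73  46  34  43  94 102 103  95  98  99  96  97 100  96  99  96  98  96  93  93  82  47  82]
 [ 78  87  41  93  98  99 103  99 100 102 101 101 100 100  97  90  80  52  44  66  92 100  99  98  98  98  99  95  97  88  87  88  94  97  96 102  83  98]
 [108  98  86  99  99 101  92  98 100  98 101  99  98  98  96  92  98  94  92  84  95  96  98 102  98  98  99 100 101  86  90  95  96  98  96 100 104  98]
 [120  97  98 100  99  90  82  85 101 101 100 100  90  98  95  91  98  99 104 100  95  94  99  98  96 100 100  99  97  90  87 100 100  95  95  97  97  98]
side percent of brightest earlier state
[[ 96  95  95  95  95  93  96  93]
 [ 93  95  93
[... 337 characters left out ...]
 [ 93  91  84  94  93  93  94  96]
 [ 94  80  84  96  95  93  93  94]
 [ 93  86  93  93  93  92  90  96]
 [ 94  95 101  92  92  92  92  94]
 [ 95  94  97  93  93  94  92  99]
 [ 93  93  96  92  94  92  89  92]
 [ 95  93  97  94  93  92  90  92]
 [ 94  93  92  95  91  92  89  94]
 [ 94  94  95  92  93  86  88  92]
 [ 96  93  94  93  98  81  85  92]
 [ 95  93  94  94 100  83  90  95]
 [ 93  94  97  99  98  94  95  96]
 [ 95  94 100  91  96  98 100  94]
 [ 94  94  97  89  93 100 100 101]
 [ 94  93  96  89  94  99  97  97]
 [ 94  95  94  93  95  95  93  89]
 [ 94  93  93  96  96  93  96  93]
 [ 94  93  93  94  95  95  96  92]
 [ 93  94  95  94  95  94  92  90]
 [ 94  94  93  94  94  94  97  94]]
```

View pics/end.png

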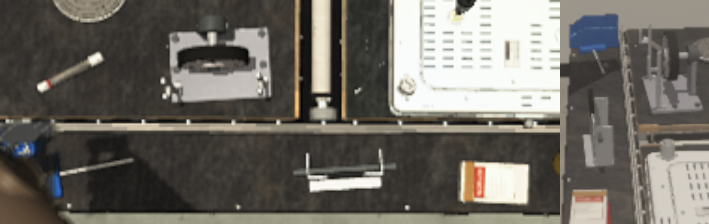

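```bash
python3 - <<'E'
from h import *
s=np.s_[181:188,198:232]
o=np.load('pics/avg_top4.npy').mean(axis=2)[s];avg('top',6);n=avg('top',6).mean(axis=2)[s];p=np.load('pics/avg_top3.npy').mean(axis=2)[s]
print(abs(n-o).mean(),abs(o-p).mean(),readout.observe()['clock'])
if abs(n-o).mean()<2: print(job.sign_off())
E
```

```text
1.1381885 3.39309 35.5833
the job is handed in; nothing more can be done
None
```

The job is handed in at about 35.6 s. The guard stands upright on the front shelf to the right of the wheel stand. The wheel is at rest with its slot about 0.03 rad (1.4°) from straight up, judging by both cameras. The hex key and carton look undisturbed in the last picture; the oil bottle was only partly in view, and the arm never went near it.

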